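Change a bench pin and hold it against its sprung stop

TASK

Lift the short worn bench pin out of the mounting bracket and leave it in the grey tray. Then lay the longer new pin flat on the bracket's bed between the two dowels, V notch away from the sprung stop, and push its square end against the stop with a steady 8 newtons or so, so that the pointer stands between its two marks; never drive the stop to the end of its travel. Finish while still holding the pin pressed there, so that I can drive its screw, and leave everything else on the bench where it is.

Things in the scene. Friction and masses are not known exactly. Their poses are not given: they have to be found in the camera images.
- bracket: Fixed mounting bracket, turned only about z; +x points from its open front to the sprung stop. Origin on the bench top. Base plate x -80..125, y +/-55, 8 mm thick; on it a bed 40 mm wide, x -75..62, flat top 24 mm above the bench. Two upright dowels, 8 mm diameter, tops at 38 mm, centres x 28, y +/-32 (56 mm free between). Behind the stop a spring housing, x 80..120, y +/-31, 50 mm high.
- stop_face (a point): Point on the stop's steel pad, 10 x 52 x 22 mm (1.5 to 23.5 mm above the bed), which slides along the bracket's +x. The point lies on the front face that the pin pushes, in the middle across, at bed height; axes as the bracket's. Unpressed, that face stands at bracket x +40 mm.
- stop (a joint): Travel of the stop in m: 0 unpressed, growing as it is pushed along the bracket's +x, end of travel 0.022. A spring resists it with 0.8 N per mm from zero (8 N at 10 mm). A thin pointer on it moves over the housing's top; two black marks there stand at 6.5 and 13.5 mm of travel.
- worn_pin: Short worn wooden bench pin, 80 (x) x 48 (y) x 20 mm, 50 g or so, wide shallow V notch (22 mm deep, 36 mm mouth) in its -x end. At the start it lies loose on the bracket's bed, in front of the dowels, notch away from the stop. Origin: centre of its underside.
- new_pin: New wooden bench pin lying flat on the bench, 110 (x) x 48 (y) x 20 mm, 75 g or so; V notch 30 mm deep, 28 mm mouth, in its -x end; square end at +x with a small dark screw hole 20 mm from it. Origin: centre of its underside.
- new_pin_end (a point): Middle of the new pin's square end face: 55 mm along its +x from the origin, 10 mm up. Axes as the pin's.
- tray: Fixed open grey tray, 170 (x) x 150 (y) x 30 mm, walls and floor about 4 mm thick, on the bench. Origin: centre of its underside.
- charcoal: Leave alone: black soldering block, 90 x 55 x 35 mm. Origin: centre of its underside.
- jar: Leave alone: small white jar with a blue lid, 60 mm across, 55 mm high. Origin: centre of its underside.
- plain_block: Leave alone: plain wooden block without notch or hole, 100 x 36 x 20 mm (not a bench pin). Origin: centre of its underside.
- bench_block: Leave alone: square steel bench block, 60 x 60 x 25 mm. Origin: centre of its underside.
- screwdriver: Leave alone: screwdriver lying on the bench.
- hammer: Leave alone: hammer lying on the bench.
- cup: Leave alone: white cup, 72 mm across, 80 mm high. Origin: centre of its underside.
Not all that is in view belongs to the job. What is shaped like the new_pin but orange or purple is not meant. What is shaped like the worn_pin but turquoise is not meant.

How it is judged:
By the outcome, as a careful person would: the job done as asked, in the order asked, and still so for the second after the job is handed in, while the arm keeps its last pose, push and grip.
It also fails if it takes over 56 s, if anything falls off the work surface, if the arm or the gripper's body presses on something with over 40 N, if the wrist force passes 120 N, or if a joint passes its speed limit or range.

ROBOT

A 7-joint arm with a two-finger parallel gripper is mounted at the origin on the work surface. World frame = base frame: x ahead of the robot, y to its left, z up, the work surface at z = 0. Lengths are in m, angles in rad, forces in N, time in s.
With the tool pointing down it reaches from about 0.4 to 0.85 m from the base axis. Payload 10.4 kg.
Tool frame: the origin (TCP) lies midway between the tips of the shut fingers; the grasp point (between the pads) lies 19 mm behind it; z points along the fingers, y is the line along which they close (so a half turn about z gives the same grasp; the last joint's range is limited). The gripper opens to 87 mm and grips with 3 to 60 N. Pads are 19 mm wide; open, the fingers measure 117 mm over their backs; the gripper's body (75 mm by 190 mm) begins 51 mm behind the grasp point.
Start: joints at [-1.316, 0.332, -0.065, 1.46, 0.022, 1.35, -0.088], TCP at [0.171, 0.601, 0.223] pointing down, gripper open.
Joint ranges: [-2.6, 2.6], [-0.5, 2.12], [-1.47, 1.34], [0.16, 2.42], [-1.27, 4.41], [0.06, 2.06], [-2.6, 2.6]. Speed limits (rad/s): [2.22, 2.22, 2.79, 2.79, 3.14, 3.14, 3.14].

INTERFACE

Orientations are given as a unit quaternion [x, y, z, w].
In Python, from bench import r gives the robot as it stands.
- The arm moves only by the tool arm_command, never from a script. Its arguments are lists of equal length, an entry for each row: "xyz": the shift along the world's x, y, z in m, a list of three; "rot": the turn, a rotation vector about the world's x, y, z in rad, a list of three. In form: {"xyz": [[tx, ty, tz], ...], "rot": [[ax, ay, az], ...]}. A call has 1 to 20 rows; each row is the pose to reach, as a shift and turn from the pose commanded when the call began; what a row does not reach only later rows make up. A row lasts 1/12 s, in which the tool goes at most 41.7 mm and 7.16 degrees, less where a joint would pass 70% of its speed; a pose out of reach is approached as far as the arm can. A call with a gripper value outside its range is refused whole. "grip" is the opening, from 0 (shut) to 1 (fully open), set as the call begins (left out, the last holds). The fingers move at their own pace and stop on an object; "squeeze" is the grip in N (left out, the last holds). Time passes only in rows, so rows that repeat a pose let the fingers close. It gives the time, the measured TCP pose, the force, the opening and the grip force at its end, in the units of the state.
- r.read_state(): the state, without advancing time (a new reading comes with each control period).
- r.camera(name): name is "scene" or "top" or "wrist"; returns the picture (400x640x3 uint8, red, green, blue); there is no depth.
- r.camera_model(name): a dict with "fx", "fy", "cx", "cy" (pixels), "T" (4x4, takes a point from camera to world coordinates). Camera axes: x right, y up, looking along -z (the intrinsics and any distortion apply to the point x, -y, -z); pixel columns grow to the right and rows downward; lengths in m; the calibration is good to about 2 mm. A picture is of the moment at which its call begins: read the wrist's pose just before it. camera_model takes no time and is no camera call; for the wrist camera it gives the pose at the moment of the call.
- r.close_job(): hands the job in; it is judged then, once.
Trained networks look in the newest picture that a camera, given by its name, has taken for a name from the list of things; names that differ only in an ending like _2 or _b are one class to them, and where a whole thing is asked for, a point or a joint stands for the part that bears it (a point fixed in the world has none). Each returns a list of dicts, best first, with "conf" (0 to 1); they miss things now and then, are a little off and sometimes report something else, mostly with a low value. They report only what shows in the picture. A call takes as long as a camera call. They do not tell look-alikes from the thing itself.
- r.look_for(label, camera): "at" ([x, y, z] in m, in the coordinates of the camera as it stood for that picture, good to about 4 mm: the middle of the surface that is visible of it).
- r.spot_point(label, camera): "at" ([x, y, z] in m, in the coordinates of the camera as it stood for that picture, good to about 4 mm: a listed point, or the origin of a listed thing).
The state is a dict: "time": time; "joint_positions": joint angles; "joint_vel": joint speeds; "joint_torque": joint torques, N m; "ee_pos": TCP position; "eef_rot": TCP orientation; "ft_force": force on the tool from outside, world axes, zero at the start; "torque": the same for the moment, N m; "width": finger opening in m; "grip_force": force on a finger pad.
Only numpy, scipy, OpenCV 4.12 (cv2) and the standard library are available. Lean on these libraries where they do the work, as an engineer would, in place of code of your own. Each camera call takes 0.05 s, during which the arm holds its last target. There are 200 camera calls.

## Working session

There is one attempt and no reset: what is moved stays moved. The work goes in short steps, Python scripts to look and compute and a tool call to move; the robot and the scene stay as the last step left them, time stands still between calls to the robot, and variables do not carry over. Pictures are saved under pics/ and viewed, at most 10 in all, crops included, and the job is handed in when it is done.

Besides the shell and the picture viewer there is one more tool, called after "Emit:" in YAML: its name, and indented under it one key for each argument. arm_command: Moves the arm, as the interface text tells. Its arguments: {"type":"object","properties":{"xyz":{"type":"array"},"rot":{"type":"array"},"grip":{"type":"number"},"squeeze":{"type":"number"}},"required":["xyz","rot"]}

```bash
ls; mkdir -p pics; cat > h.py <<'E'
import numpy as np, cv2
from bench import r
def w(cam,p):
    T=np.array(r.camera_model(cam)["T"]); return (T@np.r_[p,1])[:3]
def px(cam,P):
    m=r.camera_model(cam); q=np.linalg.inv(np.array(m["T"]))@np.r_[P,1]
    return np.array([m["cx"]+m["fx"]*q[0]/-q[2], m["cy"]-m["fy"]*q[1]/-q[2]])
def ray(cam,u,v,z):
    m=r.camera_model(cam);T=np.array(m["T"])
    d=T[:3,:3]@np.array([(u-m["cx"])/m["fx"],-(v-m["cy"])/m["fy"],-1]);o=T[:3,3]
    return o+d*(z-o[2])/d[2]
def save(cam,n,img=None):
    i=r.camera(cam); cv2.imwrite(f"pics/{n}.png",i[:,:,::-1]); return i
E
python3 - <<'E'
from h import *
np.set_printoptions(precision=4,suppress=True)
a=save("top","top1");b=save("scene","scene1")
cv2.imwrite("pics/both.png",np.vstack([a,b])[:,:,::-1][:, :].copy()) 
print({k:v for k,v in r.camera_model("top").items()})
for c in("top","scene"):
  for l in ["bracket","stop_face","worn_pin","new_pin","new_pin_end","tray","plain_block"]:
    for d in r.spot_point(l,c)[:4]:
        P=w(c,d["at"]);print(c,l,round(d["conf"],2),P,px(c,P).round())
print(r.read_state())
E
```

```text
pics
{'fx': 447.9183740937207, 'fy': 447.9183740937207, 'cx': 319.6134544683279, 'cy': 201.70654315932157, 'T': array([[-0.0078,  0.9919, -0.127 ,  0.3493],
       [-1.    , -0.007 ,  0.0068,  0.0247],
       [ 0.0059,  0.1271,  0.9919,  1.4581],
       [ 0.    ,  0.    ,  0.    ,  1.    ]])}
top bracket 0.76 [ 0.5478 -0.0303 -0.0016] [333. 198.]
top stop_face 0.62 [ 0.5861 -0.0345  0.0233] [335. 185.]
top stop_face 0.28 [ 0.4998  0.299  -0.0003] [233. 213.]
top worn_pin 0.76 [ 0.5144 -0.0118  0.0247] [328. 207.]
top worn_pin 0.7 [ 0.535   0.1357 -0.0048] [283. 202.]
top new_pin 0.77 [ 0.5161 -0.2658 -0.0012] [405. 207.]
top new_pin 0.75 [ 0.3592 -0.2698  0.0017] [408. 255.]
top new_pin 0.18 [ 0.7163 -0.2267  0.0022] [392. 147.]
top new_pin_end 0.95 [ 0.3925 -0.2263  0.0113] [395. 245.]
top new_pin_end 0.94 [ 0.3905 -0.4658  0.0146] [469. 245.]
top new_pin_end 0.8 [ 0.5673 -0.245   0.0117] [399. 191.]
top new_pin_end 0.65 [ 0.497   0.3018 -0.002 ] [232. 214.]
top tray 0.94 [ 0.5005  0.2982 -0.0015] [233. 213.]
top tray 0.6 [ 0.3694  0.0866 -0.    ] [298. 253.]
top tray 0.52 [ 0.378  
[... 728 characters left out ...]
w_pin_end 0.62 [ 0.5667 -0.2404  0.0097] [268. 267.]
scene tray 0.76 [ 0.5043  0.2967 -0.0053] [374. 169.]
scene plain_block 0.87 [ 0.6723 -0.3609  0.0014] [258. 324.]
{'time': 0.8, 'joint_positions': array([-1.3156,  0.3322, -0.0647,  1.4601,  0.0216,  1.3499, -0.0885]), 'joint_vel': array([-0.0015,  0.0006, -0.0009, -0.0002, -0.001 , -0.0002,  0.    ]), 'joint_torque': array([ -0.0004, -62.2992,   0.0238, -39.0086,  -0.0613,   0.0316,
         0.    ]), 'ee_pos': array([0.1714, 0.6011, 0.2226]), 'eef_rot': array([ 0.1385,  0.9904,  0.0001, -0.    ]), 'ft_force': array([ 0.6056, -0.3437,  0.4031]), 'torque': array([ 0.0209, -0.0054,  0.0104]), 'grip_force': 0.0, 'width': 0.0866905561604592}
```

```bash
python3 -c "
import cv2
a=cv2.imread('pics/top1.png')
cv2.imwrite('pics/c1.png',cv2.resize(a[110:290,200:500],None,fx=2.66,fy=2.66,interpolation=cv2.INTER_CUBIC))"
```

```text
(no output)
```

View pics/c1.png

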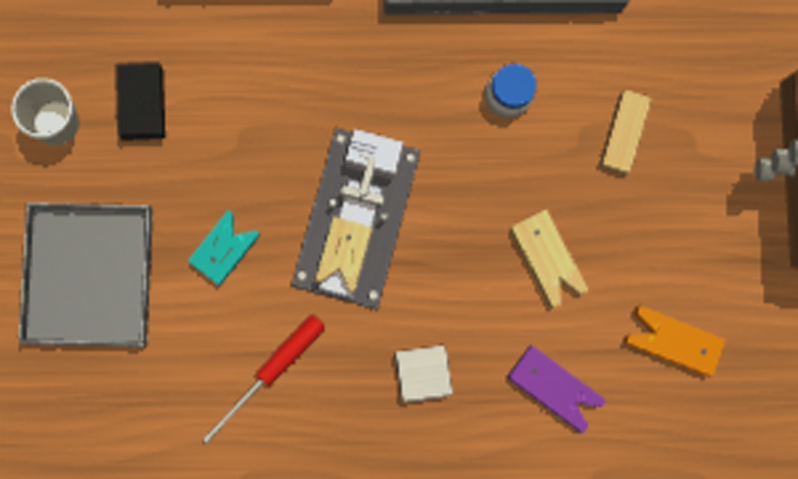

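View pics/scene1.png

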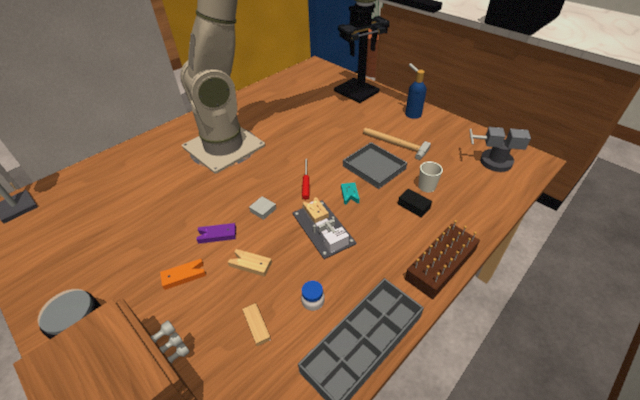

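The candidates for the new pin in the top picture are natural wood (405,207), purple (408,255) and orange (453,239), plus the plain block (433,161), which has no notch. I choose the natural notched pin with the hole at (405,207). For the worn pin, natural wood on the bracket (328,207) is right and turquoise (283,202) is not. I'll move over the bracket and look with the wrist camera.

Emit:
arm_command:
  xyz:
    - [0.31, -0.63, 0.05]
    - [0.31, -0.63, 0.05]
    - [0.31, -0.63, 0.05]
    - [0.31, -0.63, 0.05]
    - [0.31, -0.63, 0.05]
    - [0.31, -0.63, 0.05]
    - [0.31, -0.63, 0.05]
    - [0.31, -0.63, 0.05]
    - [0.31, -0.63, 0.05]
    - [0.31, -0.63, 0.05]
    - [0.31, -0.63, 0.05]
    - [0.31, -0.63, 0.05]
    - [0.31, -0.63, 0.05]
    - [0.31, -0.63, 0.05]
    - [0.31, -0.63, 0.05]
    - [0.31, -0.63, 0.05]
    - [0.31, -0.63, 0.05]
    - [0.31, -0.63, 0.05]
    - [0.31, -0.63, 0.05]
    - [0.31, -0.63, 0.05]
  rot:
    - [0, 0, 0]
    - [0, 0, 0]
    - [0, 0, 0]
    - [0, 0, 0]
    - [0, 0, 0]
    - [0, 0, 0]
    - [0, 0, 0]
    - [0, 0, 0]
    - [0, 0, 0]
    - [0, 0, 0]
    - [0, 0, 0]
    - [0, 0, 0]
    - [0, 0, 0]
    - [0, 0, 0]
    - [0, 0, 0]
    - [0, 0, 0]
    - [0, 0, 0]
    - [0, 0, 0]
    - [0, 0, 0]
    - [0, 0, 0]
  grip: 1

```text
time: 2.47
ee_pos: [0.4812, -0.0283, 0.2724]
eef_rot: [0.138, 0.99, 0.0, -0.0]
ft_force: [0.2, 0.6, 0.3]
width: 0.0873
grip_force: 0.0
```

```bash
python3 - <<'E'
from h import *
np.set_printoptions(precision=4,suppress=True)
save("wrist","wr1")
print(r.camera_model("wrist")["T"])
for l in ["bracket","stop_face","worn_pin","new_pin","new_pin_end"]:
    for d in r.spot_point(l,"wrist")[:4]:
        P=w("wrist",d["at"]);print(l,round(d["conf"],2),P,px("wrist",P).round())
s=r.read_state();print(s["time"],s["ee_pos"],s["eef_rot"],s["joint_positions"])
E
```

```text
[[ 0.2721 -0.9305 -0.2452  0.4147]
 [ 0.9623  0.2631  0.0696 -0.0096]
 [-0.0002 -0.2549  0.967   0.434 ]
 [ 0.      0.      0.      1.    ]]
bracket 0.85 [ 0.5507 -0.0229 -0.0019] [340. 211.]
stop_face 0.56 [ 0.5881 -0.0361  0.022 ] [339. 239.]
worn_pin 0.74 [ 0.519  -0.015   0.0205] [341. 195.]
worn_pin 0.56 [0.5294 0.1284 0.0044] [430. 174.]
new_pin 0.97 [ 0.5151 -0.2655  0.    ] [194. 229.]
new_pin 0.92 [ 0.358  -0.2717  0.0002] [151. 137.]
new_pin 0.76 [ 0.4182 -0.4145  0.002 ] [ 84. 199.]
new_pin_end 0.75 [ 0.3968 -0.4712  0.0102] [ 41. 197.]
new_pin_end 0.67 [ 0.3953 -0.2278  0.0134] [183. 154.]
new_pin_end 0.62 [ 0.5687 -0.2449  0.0115] [215. 257.]
2.7667 [ 0.4812 -0.0282  0.2726] [ 0.1377  0.9905  0.0002 -0.    ] [-0.686  -0.0471  0.6379  1.7751  0.028   1.4043  1.2412]
```

View pics/wr1.png

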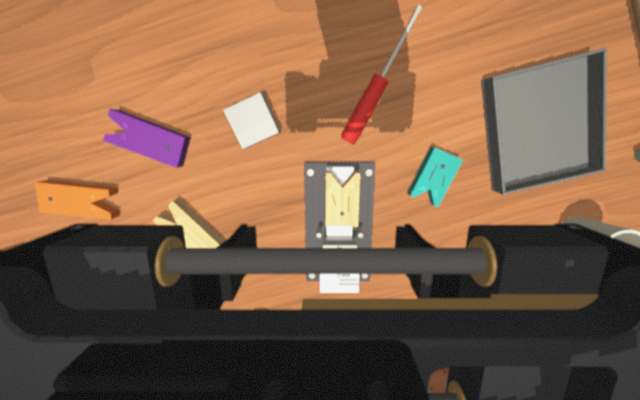

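The wrist picture shows the bracket at (340,220), nearly parallel with the tool. The worn natural pin is at (342,197), with its notch toward the open front at the top. Next I'll measure outlines by colour.

```bash
cat >> h.py <<'E'
def blob(cam,img,P,lo,hi,z,rad=60):
    "largest HSV blob near world point P, contour taken to height z: minAreaRect centre, sizes(mm), long-axis yaw"
    hsv=cv2.cvtColor(img,cv2.COLOR_RGB2HSV); m=cv2.inRange(hsv,np.array(lo),np.array(hi))
    u,v=px(cam,P).round().astype(int); k=np.zeros_like(m); cv2.circle(k,(int(u),int(v)),rad,255,-1); m&=k
    m=cv2.morphologyEx(m,cv2.MORPH_OPEN,np.ones((2,2),np.uint8))
    cs,_=cv2.findContours(m,cv2.RETR_EXTERNAL,cv2.CHAIN_APPROX_NONE)
    c=max(cs,key=cv2.contourArea)[:,0]
    g=np.array([ray(cam,a,b,z)[:2] for a,b in c])
    R=cv2.minAreaRect((g*1000).astype(np.float32)); B=cv2.boxPoints(R)
    e=max([B[1]-B[0],B[2]-B[1]],key=np.linalg.norm)
    a=np.degrees(np.arctan2(e[1],e[0])); a=(a+90)%180-90
    return np.array(R[0])/1000,np.sort(R[1]),a
E
python3 - <<'E'
from h import *
np.set_printoptions(precision=4,suppress=True)
t=cv2.imread("pics/top1.png")[:,:,::-1].copy(); wr=cv2.imread("pics/wr1.png")[:,:,::-1].copy()
for n,i,c in(("top",t,"top"),("wr",wr,"wrist")):
    hs=cv2.cvtColor(i,cv2.COLOR_RGB2HSV)
    for nm,P in (("worn",[.517,-.0135,.044]),("new",[.517,-.265,.02]),("plate",[.53,.012,.008]),("wood",[.45,.0,0])):
        u,v=px(c,P).round().astype(int); print(n,nm,u,v,hs[v,u])
for a in [(t,"top",[.517,-.0135,.044],.044,26),(wr,"wrist",[.517,-.0135,.044],.044,50),(t,"top",[.517,-.265,.02],.02,32)]:
  for S in (60,75,85):
    try: print(a[1],S,blob(a[1],a[0],a[2],(16,S,110),(32,200,255),a[3],a[4]))
    except Exception as e: print(e)
for a in [(t,"top",45),(wr,"wrist",100)]:
    try: print("plate",blob(a[1],a[0],[.55,-.03,.008],(0,0,20),(180,90,115),.008,a[2]))
    except Exception as e: print(e)
E
```

```text
top worn 329 206 [ 22 117 215]
top new 406 206 [ 22 117 215]
top plate 320 203 [ 6 13 98]
top wood 324 228 [ 13 165 179]
wr worn 342 197 [ 25  83 243]
wr new 189 234 [ 25  85 242]
wr plate 359 194 [ 21  75 198]
wr wood 338 147 [ 13 140 223]
top 60 (array([ 0.5171, -0.018 ]), array([49.3672, 80.1165]), np.float32(-16.318306))
top 75 (array([ 0.5166, -0.0175]), array([48.8878, 78.7625]), np.float32(-16.318314))
top 85 (array([ 0.5166, -0.0173]), array([48.5073, 78.7625]), np.float32(-16.318306))
wrist 60 (array([ 0.5233, -0.0139]), array([50.2035, 84.4806]), np.float32(-15.766388))
wrist 75 (array([ 0.5225, -0.0138]), array([49.969 , 82.8909]), np.float32(-15.766365))
wrist 85 (array([ 0.5408, -0.0079]), array([ 6.9213, 41.8545]), np.float32(-10.468346))
top 60 (array([ 0.5124, -0.2683]), array([ 50.4454, 111.0184]), np.float32(25.761414))
top 75 (array([ 0.5124, -0.2683]), array([ 50.4454, 111.0184]), np.float32(25.761414))
top 85 (array([ 0.5124, -0.2683]), array([ 50.4454, 111.0184]), np.float32(25.761414))
plate (array([ 0.5559, -0.0626]), array([ 49.0221, 200.7499]), np.float32(-15.933548))
plate (array([ 0.6141, -0.0496]), array([ 91.0006, 318.6585]), np.float32(72.173935))
```

Emit:
arm_command:
  xyz:
    - [0.019, 0.006, -0.04]
    - [0.038, 0.013, -0.08]
    - [0.038, 0.013, -0.12]
    - [0.038, 0.013, -0.15]
    - [0.038, 0.013, -0.18]
    - [0.038, 0.013, -0.2]
    - [0.038, 0.013, -0.22]
    - [0.038, 0.013, -0.235]
    - [0.038, 0.013, -0.245]
    - [0.038, 0.013, -0.254]
    - [0.038, 0.013, -0.254]
  rot:
    - [0, 0, 0]
    - [0, 0, 0]
    - [0, 0, 0]
    - [0, 0, 0]
    - [0, 0, 0]
    - [0, 0, 0]
    - [0, 0, 0]
    - [0, 0, 0]
    - [0, 0, 0]
    - [0, 0, 0]
    - [0, 0, 0]

```text
time: 3.68
ee_pos: [0.5186, -0.0157, 0.0173]
eef_rot: [0.138, 0.99, -0.0, -0.001]
ft_force: [-0.2, 0.3, 0.8]
width: 0.0868
grip_force: 0.0
```

Emit:
arm_command:
  xyz:
    - [0, 0, 0]
    - [0, 0, 0]
    - [0, 0, 0]
    - [0, 0, 0]
    - [0, 0, 0]
    - [0, 0, 0]
    - [0, 0, 0]
    - [0, 0, 0]
  rot:
    - [0, 0, 0]
    - [0, 0, 0]
    - [0, 0, 0]
    - [0, 0, 0]
    - [0, 0, 0]
    - [0, 0, 0]
    - [0, 0, 0]
    - [0, 0, 0]
  grip: 0.3
  squeeze: 15

```text
time: 4.35
ee_pos: [0.5195, -0.0159, 0.0187]
eef_rot: [0.138, 0.99, 0.0, 0.0]
ft_force: [-0.6, 0.3, 1.9]
width: 0.0475
grip_force: 15.0
```

Emit:
arm_command:
  xyz:
    - [0, 0, 0.01]
    - [0, 0, 0.03]
    - [0, 0, 0.06]
    - [0, 0, 0.095]
    - [0, 0.02, 0.1]
    - [0, 0.055, 0.1]
    - [-0.005, 0.095, 0.1]
    - [-0.01, 0.135, 0.1]
    - [-0.015, 0.175, 0.1]
    - [-0.017, 0.215, 0.1]
    - [-0.017, 0.255, 0.1]
    - [-0.017, 0.29, 0.1]
    - [-0.017, 0.313, 0.09]
    - [-0.017, 0.313, 0.06]
    - [-0.017, 0.313, 0.035]
    - [-0.017, 0.313, 0.015]
    - [-0.017, 0.313, 0]
    - [-0.017, 0.313, -0.01]
    - [-0.017, 0.313, -0.01]
  rot:
    - [0, 0, 0]
    - [0, 0, 0]
    - [0, 0, 0]
    - [0, 0, 0]
    - [0, 0, 0]
    - [0, 0, 0]
    - [0, 0, 0]
    - [0, 0, 0]
    - [0, 0, 0]
    - [0, 0, 0]
    - [0, 0, 0]
    - [0, 0, 0]
    - [0, 0, 0]
    - [0, 0, 0]
    - [0, 0, 0]
    - [0, 0, 0]
    - [0, 0, 0]
    - [0, 0, 0]
    - [0, 0, 0]

```text
time: 5.93
ee_pos: [0.5014, 0.2963, 0.0071]
eef_rot: [0.138, 0.99, -0.001, -0.001]
ft_force: [-0.3, 0.1, -0.7]
width: 0.0481
grip_force: 15.0
```

Emit:
arm_command:
  xyz:
    - [0, 0, 0]
    - [0, 0, 0]
    - [0, 0, 0]
    - [0, 0, 0]
    - [0, 0, 0.03]
    - [0, 0, 0.07]
    - [0, 0, 0.11]
    - [0, 0, 0.15]
  rot:
    - [0, 0, 0]
    - [0, 0, 0]
    - [0, 0, 0]
    - [0, 0, 0]
    - [0, 0, 0]
    - [0, 0, 0]
    - [0, 0, 0]
    - [0, 0, 0]
  grip: 0.85

```text
time: 6.6
ee_pos: [0.5022, 0.2967, 0.1609]
eef_rot: [0.139, 0.99, 0.0, 0.0]
ft_force: [1.1, 1.2, -0.1]
width: 0.0736
grip_force: 0.0
```

```bash
python3 - <<'E'
from h import *
np.set_printoptions(precision=4,suppress=True)
i=save("top","top2")
cv2.imwrite("pics/c2.png",cv2.resize(i[130:280,215:445],None,fx=3.4,fy=3.4,interpolation=cv2.INTER_CUBIC)[:,:,::-1])
for l in ["bracket","stop_face","worn_pin"]:
    for d in r.spot_point(l,"top")[:3]:
        P=w("top",d["at"]);print(l,round(d["conf"],2),P)
s=r.read_state();print(s["time"],s["ee_pos"],s["joint_positions"],s["width"])
E
```

```text
bracket 0.66 [ 0.5471 -0.0256 -0.0026]
stop_face 0.66 [ 0.5861 -0.0367  0.0223]
worn_pin 0.67 [ 0.5312  0.14   -0.0079]
6.8 [0.503  0.2976 0.1603] [-1.0211  0.2987  0.4928  1.6816 -0.1513  1.1958  0.8015] 0.07391378693868376
```

View pics/c2.png

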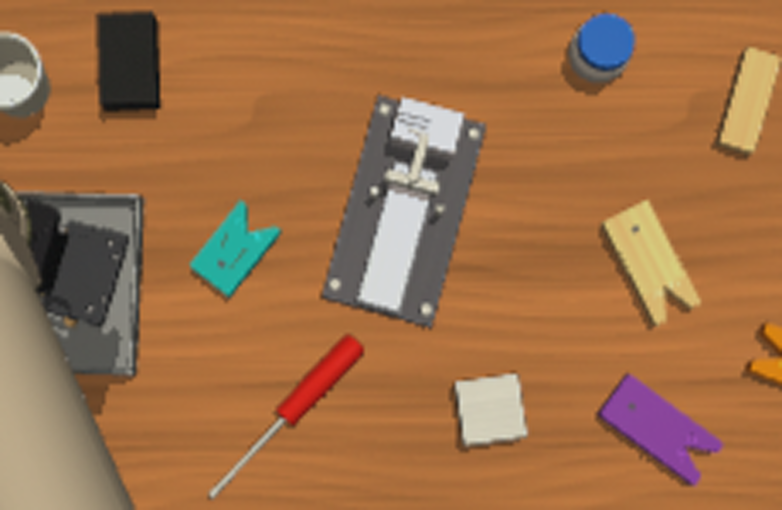

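The bracket's bed is now empty, with the dowels at crop (375,190) and (438,210). The natural pin with the hole is at crop (650,262), and the arm hides most of the tray.

Emit:
arm_command:
  xyz:
    - [0, -0.02, 0.03]
    - [0, -0.06, 0.04]
    - [0, -0.1, 0.04]
    - [0, -0.14, 0.04]
    - [0, -0.18, 0.04]
    - [0, -0.22, 0.04]
    - [0, -0.26, 0.04]
    - [0, -0.3, 0.04]
    - [0, -0.34, 0.04]
    - [0, -0.38, 0.04]
    - [0, -0.42, 0.04]
    - [0, -0.46, 0.04]
    - [0, -0.5, 0.04]
    - [0, -0.54, 0.04]
    - [0, -0.57, 0.04]
    - [0, -0.57, 0.04]
    - [0, -0.57, 0.04]
    - [0, -0.57, 0.04]
  rot:
    - [0, 0, 0]
    - [0, 0, 0]
    - [0, 0, 0.05]
    - [0, 0, 0.1]
    - [0, 0, 0.15]
    - [0, 0, 0.2]
    - [0, 0, 0.25]
    - [0, 0, 0.3]
    - [0, 0, 0.35]
    - [0, 0, 0.4]
    - [0, 0, 0.45]
    - [0, 0, 0.5]
    - [0, 0, 0.55]
    - [0, 0, 0.6]
    - [0, 0, 0.6]
    - [0, 0, 0.6]
    - [0, 0, 0.6]
    - [0, 0, 0.6]
  grip: 1

```text
time: 8.3
ee_pos: [0.502, -0.2722, 0.1974]
eef_rot: [-0.16, 0.987, 0.001, -0.001]
ft_force: [0.7, 0.5, 0.1]
width: 0.087
grip_force: 0.0
```

```bash
python3 - <<'E'
from h import *
np.set_printoptions(precision=4,suppress=True)
i=save("wrist","wr2"); t=save("top","top3")
cv2.imwrite("pics/c3.png",cv2.resize(i[60:310,160:560],None,fx=2,fy=2)[:,:,::-1])
for c in("wrist","top"):
  for l in ["new_pin","new_pin_end","worn_pin","tray","stop_face","bracket"]:
    for d in r.spot_point(l,c)[:2]:
        P=w(c,d["at"]);print(c,l,round(d["conf"],2),P)
print(blob("wrist",i,[.515,-.266,.02],(16,60,110),(32,200,255),.02,150))
print("worn top",blob("top",t,[.502,.297,.02],(16,60,110),(32,200,255),.024,60))
for n,u,v,z in(("FL",322,297,.008),("FR",432,327,.008),("BR",486,124,.008),("BL",379,95,.008),("dL",375,190,.038),("dR",438,210,.038),("bedL",360,303,.024),("bedR",402,312,.024)):
    print(n,ray("top",215+u/3.4,130+v/3.4,z))
s=r.read_state();print(s["time"],s["ee_pos"],s["eef_rot"],s["joint_positions"])
E
```

```text
wrist new_pin 0.87 [ 0.3547 -0.2699 -0.0014]
wrist new_pin 0.79 [ 0.4167 -0.4164  0.0058]
wrist new_pin_end 0.87 [ 0.3959 -0.469   0.0134]
wrist new_pin_end 0.67 [ 0.3959 -0.2265  0.0116]
top new_pin 0.5 [ 0.4121 -0.4143  0.0034]
top new_pin 0.4 [ 0.5175 -0.2626  0.0013]
top new_pin_end 0.78 [ 0.3916 -0.4649  0.011 ]
top new_pin_end 0.45 [ 0.5679 -0.2463  0.0101]
top worn_pin 0.9 [0.4991 0.2965 0.0005]
top worn_pin 0.66 [ 0.5316  0.1375 -0.0048]
top tray 0.95 [ 0.4978  0.3005 -0.0001]
top stop_face 0.44 [ 0.5867 -0.0372  0.0217]
top bracket 0.6 [ 0.5451 -0.0247  0.0008]
(array([ 0.5189, -0.2658]), array([ 50.5747, 112.9621]), np.float32(25.692352))
worn top (array([0.4636, 0.4561]), array([ 24.9245, 199.1638]), np.float32(12.033554))
FL [0.4841 0.0473 0.008 ]
FR [ 0.4546 -0.0575  0.008 ]
BR [ 0.6514 -0.1127  0.008 ]
BL [ 0.6808 -0.0091  0.008 ]
dL [ 0.5823 -0.0037  0.038 ]
dR [ 0.5628 -0.063   0.038 ]
bedL [0.4766 0.0112 0.024 ]
bedR [ 0.4678 -0.0284  0.024 ]
9.0 [ 0.5024 -0.2729  0.1986] [-0.1604  0.987   0.      0.    ] [-0.288   0.2928  0.8527  1.6772 -0.2292  1.2761  2.5038]
```

View pics/c3.png

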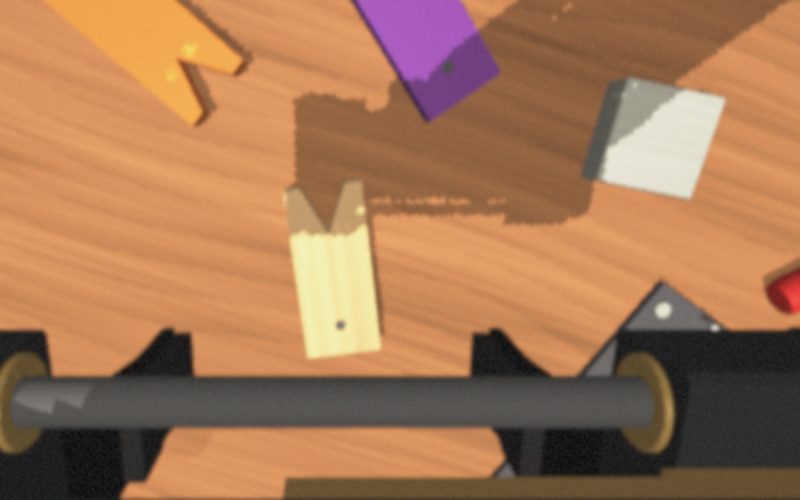

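The crop shows the natural pin (crop 335,270) with a narrow V and a hole near its square end (340,325), so it is the new pin. Joint 7 is near its limit, so I'll use the half-turn grasp.

Emit:
arm_command:
  xyz:
    - [0, 0, 0]
    - [0, 0, 0]
    - [0, 0, 0]
    - [0, 0, 0]
    - [0, 0, 0]
    - [0, 0, 0]
    - [0, 0, 0]
    - [0, 0, 0]
    - [0, 0, 0]
    - [0, 0, 0]
    - [0, 0, 0]
    - [0, 0, 0]
    - [0, 0, 0]
    - [0, 0, 0]
    - [0, 0, 0]
    - [0, 0, 0]
    - [0, 0, 0]
    - [0, 0, 0]
    - [0, 0, 0]
    - [0, 0, 0]
  rot:
    - [0, 0, -0.12]
    - [0, 0, -0.24]
    - [0, 0, -0.36]
    - [0, 0, -0.48]
    - [0, 0, -0.6]
    - [0, 0, -0.72]
    - [0, 0, -0.84]
    - [0, 0, -0.96]
    - [0, 0, -1.08]
    - [0, 0, -1.2]
    - [0, 0, -1.32]
    - [0, 0, -1.44]
    - [0, 0, -1.56]
    - [0, 0, -1.68]
    - [0, 0, -1.8]
    - [0, 0, -1.92]
    - [0, 0, -2.04]
    - [0, 0, -2.16]
    - [0, 0, -2.28]
    - [0, 0, -2.4]

```text
time: 10.67
ee_pos: [0.5025, -0.2729, 0.1985]
eef_rot: [0.863, 0.505, -0.0, 0.0]
ft_force: [-0.2, 0.5, 0.2]
width: 0.0869
grip_force: 0.0
```

Emit:
arm_command:
  xyz:
    - [0.003, 0, -0.03]
    - [0.003, 0, -0.06]
    - [0.003, 0, -0.08]
    - [0.003, 0, -0.1]
    - [0.003, 0, -0.12]
    - [0.003, 0, -0.12]
    - [0.003, 0, -0.12]
  rot:
    - [0, 0, -0.12]
    - [0, 0, -0.24]
    - [0, 0, -0.36]
    - [0, 0, -0.48]
    - [0, 0, -0.6]
    - [0, 0, -0.615]
    - [0, 0, -0.615]

```text
time: 11.25
ee_pos: [0.5049, -0.273, 0.0783]
eef_rot: [0.975, 0.224, -0.001, 0.0]
ft_force: [0.3, -0.9, 1.5]
width: 0.087
grip_force: 0.0
```

```bash
python3 - <<'E'
from h import *
np.set_printoptions(precision=4,suppress=True)
i=save("wrist","wr3")
print(blob("wrist",i,[.515,-.266,.02],(16,60,110),(32,200,255),.02,250))
for l in ["new_pin","new_pin_end"]:
    for d in r.spot_point(l,"wrist")[:2]:
        P=w("wrist",d["at"]);print(l,round(d["conf"],2),P)
s=r.read_state();print(s["time"],s["ee_pos"],s["eef_rot"],s["joint_positions"])
print(r.camera_model("wrist")["T"])
E
```

```text
(array([ 0.5212, -0.2664]), array([ 49.4868, 101.3357]), np.float32(25.955261))
new_pin 0.7 [ 0.5169 -0.266  -0.0029]
new_pin_end 0.63 [ 0.397  -0.4683  0.0098]
new_pin_end 0.6 [ 0.5708 -0.245   0.0108]
11.4 [ 0.506  -0.2734  0.08  ] [0.9746 0.224  0.0008 0.0006] [-0.5053  0.7165  1.2674  1.8052 -0.74    1.1945 -0.1247]
[[ 0.4372  0.8703  0.2266  0.5684]
 [-0.8993  0.4225  0.1127 -0.2437]
 [ 0.0024 -0.2531  0.9674  0.2417]
 [ 0.      0.      0.      1.    ]]
```

View pics/wr3.png

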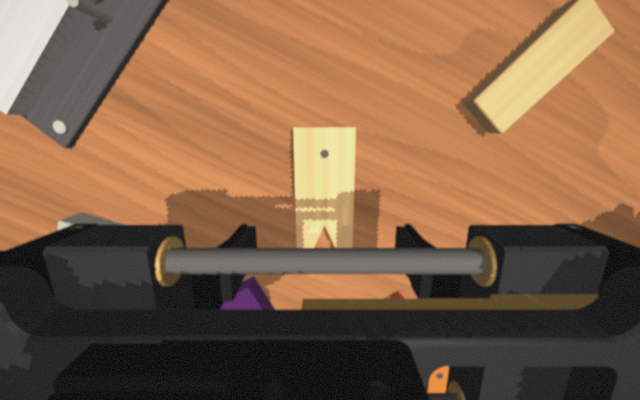

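The pin lies straight between the fingers, with its square end at (324,127) and hole at (324,153). Descend and grip.

Emit:
arm_command:
  xyz:
    - [0, 0, -0.03]
    - [0, 0, -0.05]
    - [0, 0, -0.065]
    - [0, 0, -0.072]
    - [0, 0, -0.074]
    - [0, 0, -0.074]
  rot:
    - [0, 0, 0]
    - [0, 0, 0]
    - [0, 0, 0]
    - [0, 0, 0]
    - [0, 0, 0]
    - [0, 0, 0]

```text
time: 11.9
ee_pos: [0.5057, -0.2733, 0.0052]
eef_rot: [0.975, 0.223, 0.0, 0.0]
ft_force: [0.1, -0.2, 0.4]
width: 0.0868
grip_force: 0.0
```

Emit:
arm_command:
  xyz:
    - [0, 0, 0]
    - [0, 0, 0]
    - [0, 0, 0]
    - [0, 0, 0]
    - [0, 0, 0]
    - [0, 0, 0]
    - [0, 0, 0]
  rot:
    - [0, 0, 0]
    - [0, 0, 0]
    - [0, 0, 0]
    - [0, 0, 0]
    - [0, 0, 0]
    - [0, 0, 0]
    - [0, 0, 0]
  grip: 0.3
  squeeze: 30

```text
time: 12.48
ee_pos: [0.5054, -0.2729, 0.0046]
eef_rot: [0.975, 0.223, 0.0, 0.0]
ft_force: [-0.2, 1.0, 0.1]
width: 0.048
grip_force: 0.2
```

```bash
python3 - <<'E'
from h import *
np.set_printoptions(precision=4,suppress=True)
i=save("wrist","wr4")
s=r.read_state();print(s["time"],s["ee_pos"],s["eef_rot"],s["joint_positions"],s["width"])
T=np.array(r.camera_model("wrist")["T"]);print(px("wrist",[.566,-.243,.02]))
hsv=cv2.cvtColor(i,cv2.COLOR_RGB2HSV); m=cv2.inRange(hsv,np.array((16,60,110)),np.array((32,200,255)))
for u in range(290,360,10):
    col=np.where(m[:,u]>0)[0]; 
    if len(col): 
        g=[c for c in col]; print(u,g[0],ray("wrist",u,g[0],.0205), "along",)
E
```

```text
12.5333 [ 0.5054 -0.2729  0.0046] [0.9749 0.2225 0.     0.    ] [-0.4385  0.794   1.1528  1.8515 -0.8323  1.0787 -0.0758] 0.047896072542159156
[322.4002 129.6305]
290 129 [ 0.5591 -0.228   0.0205] along
300 129 [ 0.5613 -0.2326  0.0205] along
310 128 [ 0.564  -0.237   0.0205] along
320 128 [ 0.5662 -0.2416  0.0205] along
330 128 [ 0.5684 -0.2461  0.0205] along
340 128 [ 0.5706 -0.2507  0.0205] along
350 128 [ 0.5728 -0.2553  0.0205] along
```

Emit:
arm_command:
  xyz:
    - [0, 0, 0]
    - [0, 0, 0]
    - [0, 0, 0.01]
    - [0, 0, 0.03]
    - [0, 0, 0.06]
    - [0, 0, 0.08]
    - [0, 0.03, 0.08]
    - [0, 0.06, 0.08]
    - [0, 0.1, 0.08]
    - [0, 0.14, 0.08]
    - [-0.003, 0.18, 0.08]
    - [-0.007, 0.22, 0.08]
    - [-0.007, 0.25, 0.08]
    - [-0.007, 0.262, 0.08]
    - [-0.007, 0.262, 0.08]
    - [-0.007, 0.262, 0.08]
    - [-0.007, 0.262, 0.08]
  rot:
    - [0, 0, 0]
    - [0, 0, 0]
    - [0, 0, 0]
    - [0, 0, 0]
    - [0, 0, 0]
    - [0, 0, 0]
    - [0, 0, -0.1]
    - [0, 0, -0.2]
    - [0, 0, -0.3]
    - [0, 0, -0.4]
    - [0, 0, -0.5]
    - [0, 0, -0.6]
    - [0, 0, -0.7]
    - [0, 0, -0.726]
    - [0, 0, -0.726]
    - [0, 0, -0.726]
    - [0, 0, -0.726]

```text
time: 13.95
ee_pos: [0.4983, -0.0118, 0.085]
eef_rot: [0.99, -0.138, 0.0, 0.0]
ft_force: [0.4, -0.7, -0.1]
width: 0.0477
grip_force: 30.0
```

```bash
python3 - <<'E'
from h import *
np.set_printoptions(precision=4,suppress=True)
i=save("wrist","wr5"); t=save("top","top4")
cv2.imwrite("pics/c5.png",cv2.resize(i[0:300,120:520],None,fx=2,fy=2,interpolation=cv2.INTER_CUBIC)[:,:,::-1])
s=r.read_state();print(s["time"],s["ee_pos"],s["eef_rot"],s["joint_positions"],s["width"],s["grip_force"])
for l in ["stop_face","bracket","new_pin_end"]:
    for d in r.spot_point(l,"wrist")[:2]:
        P=w("wrist",d["at"]);print(l,round(d["conf"],2),P)
print("worn top",[(d["conf"],w("top",d["at"])) for d in r.spot_point("worn_pin","top")])
O=np.array([.549,-.0258]);a=np.radians(-15.9);x=np.array([np.cos(a),np.sin(a)]);y=np.array([-x[1],x[0]])
for n,p in dict(dL=(28,32,38),dR=(28,-32,38),stopL=(40,26,47.5),stopR=(40,-26,47.5),bed=(-75,0,24),BL=(125,55,8)).items():
    print(n,px("wrist",np.r_[O+x*p[0]/1e3+y*p[1]/1e3,p[2]/1e3]))
E
```

```text
14.05 [ 0.4983 -0.0124  0.0848] [ 0.9903 -0.139   0.0002  0.0002] [-1.1545  0.4842  1.3255  1.9954 -0.5359  1.0838 -1.438 ] 0.047538127068886105 29.984723031520844
stop_face 0.83 [ 0.5897 -0.0393  0.0246]
new_pin_end 0.89 [ 0.5651 -0.0361  0.0896]
worn top [(0.85, array([ 0.4979,  0.2965, -0.    ])), (0.58, array([ 0.5335,  0.1352, -0.0057]))]
dL [279.0429 110.877 ]
dR [368.3888 110.844 ]
stopL [284.9293  91.4008]
stopR [362.2862  91.3763]
bed [324.0462 237.3495]
BL [248.5406 -25.7571]
```

View pics/c5.png

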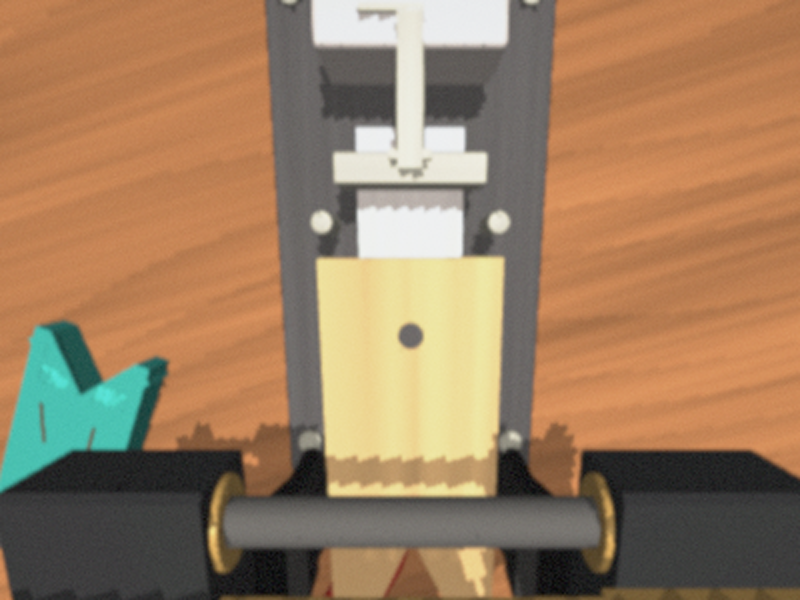

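The crop shows the pin end at (410,257), centred between the dowels at (321,221) and (499,221), with the stop pad's front face at row 184. My bracket model predicts these to within about 1 px. I'll lower to the bed in front of the dowels.

Emit:
arm_command:
  xyz:
    - [0, 0, -0.015]
    - [0, 0, -0.03]
    - [0, 0, -0.04]
    - [0, -0.0005, -0.048]
    - [0, -0.0005, -0.052]
    - [0, -0.0005, -0.054]
    - [0, -0.0005, -0.054]
    - [0, -0.0005, -0.054]
  rot:
    - [0, 0, 0]
    - [0, 0, 0]
    - [0, 0, 0]
    - [0, 0, 0]
    - [0, 0, 0]
    - [0, 0, 0]
    - [0, 0, 0]
    - [0, 0, 0]

```text
time: 14.92
ee_pos: [0.4987, -0.0115, 0.031]
eef_rot: [0.99, -0.138, 0.0, 0.0]
ft_force: [-0.3, -0.0, -0.5]
width: 0.0477
grip_force: 30.0
```

Emit:
arm_command:
  xyz:
    - [0, 0, -0.001]
    - [0, 0, -0.0015]
    - [0, 0, -0.002]
    - [0, 0, -0.002]
  rot:
    - [0, 0, 0]
    - [0, 0, 0]
    - [0, 0, 0]
    - [0, 0, 0]

```text
time: 15.25
ee_pos: [0.4984, -0.0114, 0.0286]
eef_rot: [0.99, -0.138, 0.0, -0.0]
ft_force: [-0.1, -0.4, -0.9]
width: 0.0477
grip_force: 30.0
```

Emit:
arm_command:
  xyz:
    - [0, 0, -0.0005]
    - [0, 0, -0.001]
    - [0, 0, -0.001]
  rot:
    - [0, 0, 0]
    - [0, 0, 0]
    - [0, 0, 0]

```text
time: 15.5
ee_pos: [0.4985, -0.0114, 0.0285]
eef_rot: [0.99, -0.138, -0.0, -0.001]
ft_force: [-7.3, 2.1, 18.5]
width: 0.0476
grip_force: 30.0
```

```bash
python3 - <<'E'
from h import *
r.camera("top")
s=r.read_state();print(s["time"],s["ee_pos"],s["ft_force"],s["torque"])
E
```

```text
15.55 [ 0.49847341 -0.01134567  0.02851206] [-7.05874326  2.31009755 18.411268  ] [0.30504143 1.76844054 0.05676279]
```

Emit:
arm_command:
  xyz:
    - [0, 0, 0.0009]
    - [0.003, -0.0008, 0.0009]
    - [0.006, -0.0016, 0.0009]
    - [0.009, -0.0025, 0.0009]
    - [0.012, -0.0034, 0.0009]
    - [0.015, -0.0043, 0.0009]
    - [0.018, -0.0051, 0.0009]
    - [0.0192, -0.0055, 0.0009]
    - [0.0192, -0.0055, 0.0009]
  rot:
    - [0, 0, 0]
    - [0, 0, 0]
    - [0, 0, 0]
    - [0, 0, 0]
    - [0, 0, 0]
    - [0, 0, 0]
    - [0, 0, 0]
    - [0, 0, 0]
    - [0, 0, 0]

```text
time: 16.3
ee_pos: [0.5182, -0.0171, 0.0286]
eef_rot: [0.99, -0.138, 0.0, 0.0]
ft_force: [-0.2, 0.3, 2.6]
width: 0.0475
grip_force: 30.0
```

Emit:
arm_command:
  xyz:
    - [0.002, -0.0005, 0]
    - [0.004, -0.0011, 0]
    - [0.006, -0.0017, 0]
    - [0.0077, -0.0022, 0]
    - [0.0077, -0.0022, 0]
  rot:
    - [0, 0, 0]
    - [0, 0, 0]
    - [0, 0, 0]
    - [0, 0, 0]
    - [0, 0, 0]

```text
time: 16.72
ee_pos: [0.5247, -0.0189, 0.0286]
eef_rot: [0.99, -0.138, -0.001, -0.0]
ft_force: [-7.0, 2.4, 11.4]
width: 0.0478
grip_force: 30.0
```

```bash
python3 - <<'E'
from h import *
np.set_printoptions(precision=4,suppress=True)
i=save("wrist","wr6")
cv2.imwrite("pics/c6.png",cv2.resize(i[0:200,220:430],None,fx=3,fy=3,interpolation=cv2.INTER_CUBIC)[:,:,::-1])
s=r.read_state();print(s["time"],s["ee_pos"],s["ft_force"],s["torque"],s["eef_rot"])
E
```

```text
16.7667 [ 0.5247 -0.019   0.0285] [-6.8786  2.1087 10.9157] [ 0.4829  1.5352 -0.0243] [ 0.9904 -0.1382 -0.0009 -0.0003]
```

View pics/c6.png

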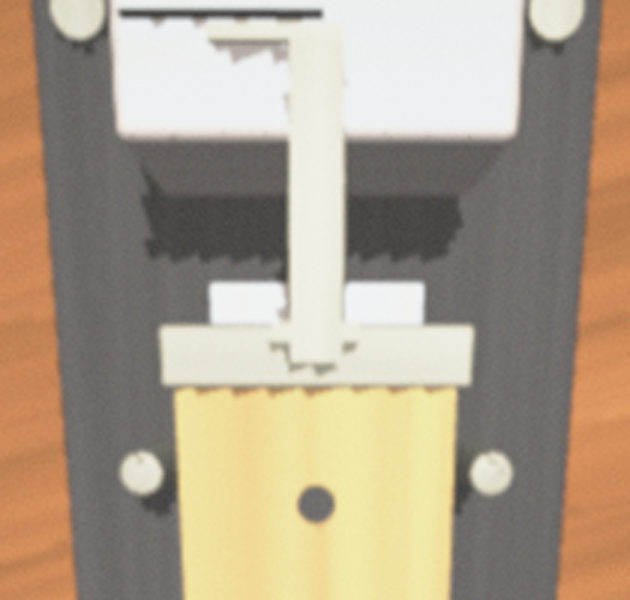

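The stop is in contact. The pointer (crop row 32) is about 3 mm short of the first mark (row 13), so travel is about 3.5 mm. I'll push about 6.5 mm more and ease the downward load.

Emit:
arm_command:
  xyz:
    - [0, 0, 0.0003]
    - [0.0016, -0.0005, 0.0004]
    - [0.0032, -0.0009, 0.0004]
    - [0.0048, -0.0014, 0.0004]
    - [0.0063, -0.0018, 0.0004]
    - [0.0063, -0.0018, 0.0004]
    - [0.0063, -0.0018, 0.0004]
    - [0.0063, -0.0018, 0.0004]
  rot:
    - [0, 0, 0]
    - [0, 0, 0]
    - [0, 0, 0]
    - [0, 0, 0]
    - [0, 0, 0]
    - [0, 0, 0]
    - [0, 0, 0]
    - [0, 0, 0]

```text
time: 17.43
ee_pos: [0.5298, -0.0204, 0.0286]
eef_rot: [0.99, -0.138, -0.002, -0.001]
ft_force: [-12.0, 4.4, 12.8]
width: 0.0475
grip_force: 30.0
```

```bash
python3 - <<'E'
from h import *
np.set_printoptions(precision=4,suppress=True)
i=save("wrist","wr7"); t=save("top","top5")
a=cv2.resize(i[0:200,220:430],None,fx=2.5,fy=2.5,interpolation=cv2.INTER_CUBIC)
b=cv2.resize(t[140:230,300:350],(277,500),interpolation=cv2.INTER_CUBIC)
cv2.imwrite("pics/c7.png",np.hstack([a,b])[:,:,::-1])
s=r.read_state();print(s["time"],s["ee_pos"],s["ft_force"],s["torque"],s["eef_rot"],s["joint_positions"])
E
```

```text
17.5333 [ 0.5298 -0.0204  0.0286] [-12.7313   3.6192  13.7379] [ 0.7631  2.63   -0.0573] [ 0.9904 -0.1382 -0.0022 -0.0006] [-0.9516  0.6076  1.1378  1.9508 -0.6553  1.0202 -1.3567]
```

View pics/c7.png

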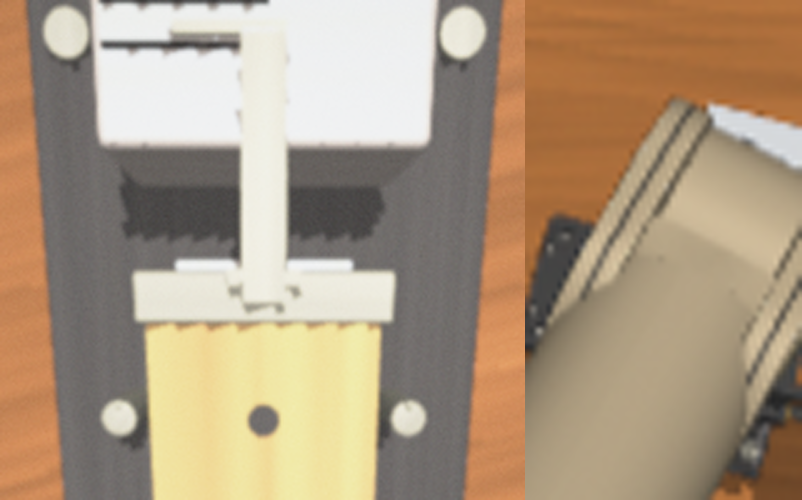

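Pointer row 28 lies between the marks (43 and 3), giving about 9 mm of travel. I'll ease the bed load a little and nudge toward 10 mm.

Emit:
arm_command:
  xyz:
    - [0.0003, -0.0001, 0.0002]
    - [0.0007, -0.0002, 0.0004]
    - [0.001, -0.0003, 0.0005]
    - [0.001, -0.0003, 0.0005]
    - [0.001, -0.0003, 0.0005]
    - [0.001, -0.0003, 0.0005]
  rot:
    - [0, 0, 0]
    - [0, 0, 0]
    - [0, 0, 0]
    - [0, 0, 0]
    - [0, 0, 0]
    - [0, 0, 0]

```text
time: 18.03
ee_pos: [0.5305, -0.0206, 0.0286]
eef_rot: [0.99, -0.138, -0.002, -0.0]
ft_force: [-10.1, 3.5, 5.8]
width: 0.0476
grip_force: 30.0
```

```bash
python3 - <<'E'
from h import *
np.set_printoptions(precision=4,suppress=True)
for n in ("wr7","wr8"):
    i=save("wrist",n) if n=="wr8" else cv2.imread("pics/wr7.png")[:,:,::-1]
    g=i.astype(int).sum(2)//3
    print(n,"marks col 275:",g[0:40,265:275].mean(1).round().astype(int),"\nptr", i[0:25,296:312,2].mean(1).round().astype(int))
s=r.read_state();print(s["time"],s["ee_pos"],s["ft_force"],s["torque"],s["eef_rot"])
E
```

```text
wr7 marks col 275: [102 180 226 236 237 237 238 237 238 238 238 238 238 239 236 220 158  92
  87 143 198 224 234 239 239 239 239 239 238 239 239 239 239 239 240 239
 240 240 240 240] 
ptr [ 84 146 200 222 233 237 236 233 227 224 223 220 196 154 138 140 115  76
  80 136 195 224 236 240 241]
wr8 marks col 275: [ 84  71 112 186 229 236 237 238 238 238 238 238 238 238 238 238 236 220
 158  92 104 171 213 228 235 238 240 239 239 239 239 239 239 239 239 239
 240 240 240 240] 
ptr [ 88  72  89 146 201 222 232 232 227 224 224 220 197 154 148 176 187 172
 130  87 101 168 216 231 237]
18.0833 [ 0.5305 -0.0206  0.0286] [-9.725   4.1126  6.9786] [ 0.8319  2.2425 -0.1768] [ 0.9904 -0.1382 -0.0023 -0.0004]
```

```bash
python3 -c "
from bench import r
print(r.close_job())"
```

```text
the job is handed in; nothing more can be done
None
```

The worn pin is in the grey tray, and the new pin lies on the bed between the dowels, held against the stop at about 9.5 mm of travel (roughly 7.6 N) with the pointer between its marks; the job is handed in.

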